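# Lock the depth stop of a cake press

### The arm

A 7-joint arm with a two-finger parallel gripper is mounted at the origin on the work surface. World frame = base frame: x ahead of the robot, y to its left, z up, the work surface at z = 0. Lengths are in mm, angles in rad, forces in N, time in s.
With the tool pointing down it reaches from about 350 to 900 mm from the base axis. Payload 8.1 kg.
Tool frame: the origin (TCP) lies at the very end of the fingers, on their centre line; the grasp point (between the pads) lies behind it (pinch_z is the z of the grasp point in the tool frame, in mm); z points along the fingers, y is the line along which they close (so a half turn about z gives the same grasp; the last joint's range is limited). The gripper opens to 92 mm and grips with 3 to 60 N. Pads are 19 mm wide; open, the fingers measure 130 mm over their backs; the gripper's body (75 mm by 190 mm) begins 47 mm behind the grasp point.
Start: joints at [1.149, 0.434, 0.025, 1.573, -0.012, 1.134, -0.075], TCP at [195.869, -593.53, 202.642] pointing down, gripper open.
Joint ranges: [-2.62, 2.62], [-0.44, 2.09], [-1.27, 1.32], [0.08, 2.57], [-1.32, 4.46], [0.12, 2], [-2.74, 2.74]. Speed limits (rad/s): [2.22, 2.22, 3.01, 3.01, 3.14, 3.14, 3.14].

### API

Orientations are given as a unit quaternion [w, x, y, z].
In Python, from cell import get_state, snapshot, close_job, pinch_z gives the robot as it stands.
- The arm moves only by the shell command python3 -m jog 'ROWS' [FORCE]. ROWS is JSON, a list of rows, each a list of 5 numbers: the shift along the world's x, y, z in cm, then the turn about the world's z in degrees, then the finger opening in cm, from 0 to 9.18. A call has 1 to 20 rows; each row shifts and turns the commanded pose from where the row before left it; what a row does not reach is not made up. A row lasts 1/10 s, in which the tool goes at most 50 mm and 8.59 degrees, less where a joint would pass 70% of its speed; a pose out of reach is approached as far as the arm can. A call with a gripper value outside its range is refused whole. The fingers move at their own pace and stop on an object; FORCE is the grip in N (left out, the last holds). Time passes only in rows, so rows that do not move let the fingers close. It gives the time, the measured TCP pose, the force, the opening and the grip force at its end, in the units of the state.
- get_state(): the state, without advancing time (a new reading comes with each control period).
- snapshot(name): name is "scene" or "top"; returns a dict with "pixels" (384x512x3 uint8, red, green, blue), "z_map" (384x512 float32, mm along the optical axis (not along the pixel's ray), 0 where there is no reading), "vertical_fov" (degrees; the focal length in pixels is half the picture's height over the tangent of half this angle, whatever the lens; pixels are square), "cx", "cy" (the principal point, pixels), "pose" (4x4, takes a point from camera to world coordinates). Camera axes: x right, y down, z forward; pixel columns grow to the right and rows downward; lengths in mm; the calibration is good to about 2 mm. A picture is of the moment at which its call begins.
- close_job(): hands the job in; it is judged then, once.
The state is a dict: "time_s": time; "joint_pos": joint angles; "qd": joint speeds; "joint_efforts": joint torques, N m; "ee_pos": TCP position; "tcp_rot": TCP orientation; "ft_force": force on the tool from outside, world axes, zero at the start; "torque": the same for the moment, N m; "opening": finger opening in mm; "finger_force": force on a finger pad.
Only numpy, scipy, OpenCV 4.12 (cv2) and the standard library are available. Lean on these libraries where they do the work, as an engineer would, in place of code of your own. Each camera call takes 0.05 s, during which the arm holds its last target. There are 200 camera calls.

### The job

Lock the depth stop on the small cake press: slip the open-ended spanner fully home onto the lower nut, flat on its pedestal and with its handle lying on the ledge beside the stop pin so that the pin will hold it, and let go of it. Then turn the upper (jam) nut clockwise with the fingers until it is tight against the held lower nut, to about 1 N m for a moment (at 1.5 N m the thread suffers), without letting the lower nut turn more than 20 degrees from where it stands. Leave the spanner lying on the nut with its handle by the pin, and leave the bowl, the mould and the jar alone.

Things in the scene. Friction and masses are not known exactly. Their poses are not given: they have to be found in the camera images.
- press_axis (a point): On the vertical nut axis of the fixed press, at the top face of its round aluminium pedestal (84 mm across, 55 mm above the table). Board 270 x 210 x 20 mm below; threaded rod 29 mm thick ends 46 mm above this point. Press axes: z up, -x where the spanner's handle belongs (roughly towards the robot). Green column 35 mm square at x +30, y -112 mm, with a lever along +x, up to 165 mm above the table.
- stop_pin_top (a point): Top centre of the steel stop pin, 14 mm thick, 12 mm high, standing on a ledge 120 to 150 mm out along the press's -x whose top is level with the pedestal's. Pin at x -135, y +25 mm from the nut axis: it stops the spanner's handle when nut and spanner are carried round clockwise (from above). A handle straight out along -x clears it by 6 mm.
- lower_nut_center (a point): Centre of the lower steel hexagon nut, 46 mm across flats, 53 mm across corners, 18 mm high, resting on the pedestal. Axes turn with the nut: z up, two flats face +y and -y, corners point to +x and -x. It turns on the rod against about 0.12 N m friction; its height does not change.
- jam_nut_center (a point): Centre of the upper (jam) nut: steel hexagon 46 mm across flats, 16 mm high, underside 2 mm above the lower nut; the rod ends 10 mm above its top. Axes turn with it: z up, two flats face +y and -y (others every 60 degrees). Turns freely (0.05 N m) clockwise until it seats, then carries the lower nut along unless that is held; its height hardly changes.
- spanner_jaw (a point): Centre of the loose spanner's open jaw, half-way up its 14 mm thickness. z up, handle to -x, jaw opens to +x. 48 mm between prongs, 76 mm over them, tips 29 mm ahead, flared; throat 28 mm behind: with the nut home this point lies within 2 mm of the nut's axis, about 5 degrees of play either way. Handle 24 mm wide, 14 mm thick, ends 160 mm behind. 0.3 kg.
- spanner_lug (a point): Centre of the upright wooden grip lug on the spanner's handle, 90 mm behind the jaw centre: 36 mm long (along x), 22 mm wide (along y), 24 mm high, standing on the handle's top face; its top is 38 mm above the spanner's underside. Grasp it across y from above. Axes as for the jaw.
- lower_nut (a joint): Angle of the lower nut on the press, rad, grows clockwise seen from above; 0 where its x axis lies along the press's; starts between -0.16 and 0.04 and must stay below 0.40.
- jam_nut (a joint): Angle of the jam nut relative to the lower nut, rad, grows clockwise; negative while loose, 0 where it seats. It says nothing of the tightness, which must be felt: the play of the spanner on nut and pin (0.1 to 0.35 rad of both nuts together) is taken up first, then the torque rises by some 0.2 N m per 0.01 rad.
- bowl: White bowl, 110 mm across, 50 mm high, origin under its centre. Bystander; its place and the spanner's may be swapped.
- mould: Turned wooden mould with a stem, 76 mm across, 100 mm high, origin under its centre. Bystander.
- jar: Jar, 68 mm across, 100 mm high, origin under its centre. Bystander.
There are look-alikes about, which are no part of the job. Of the things that look like the part that bears spanner_jaw, the smaller one is meant.

How it is judged:
By the outcome, as a careful person would: the job done as asked, in the order asked, and still so for the second after the job is handed in, with the robot touching nothing.
It also fails if it takes over 61 s, if anything falls off the work surface, if the arm or the gripper's body presses on something with over 40 N, if the wrist force passes 120 N, or if a joint passes its speed limit or range.

## Working session

There is one attempt and no reset: what is moved stays moved. The work goes in short steps, Python scripts to look and compute and a shell command to move; the robot and the scene stay as the last step left them, time stands still between calls to the robot, and variables do not carry over. Pictures are saved under pics/ and viewed, at most 10 in all, crops included, and the job is handed in when it is done.

```bash
ls; mkdir -p pics
cat > h.py <<'E'
import numpy as np, cv2
from cell import get_state, snapshot, close_job, pinch_z
def grab(name,tag):
    s=snapshot(name); cv2.imwrite(f'pics/{tag}.png',s['pixels'][:,:,::-1]); np.savez(f'pics/{tag}.npz',**{k:np.array(v) for k,v in s.items()}); return s
def load(tag): return dict(np.load(f'pics/{tag}.npz'))
def cloud(s):
    z=s['z_map'].astype(float); h,w=z.shape; f=h/2/np.tan(np.radians(float(s['vertical_fov']))/2)
    v,u=np.mgrid[:h,:w]; P=np.stack([(u-s['cx'])*z/f,(v-s['cy'])*z/f,z],-1)
    T=np.array(s['pose']); W=P@T[:3,:3].T+T[:3,3]; W[z==0]=np.nan; return W
def crop(tag,u0,v0,u1,v1,k,out):
    im=cv2.imread(f'pics/{tag}.png')[v0:v1,u0:u1]; cv2.imwrite(f'pics/{out}.png',cv2.resize(im,None,fx=k,fy=k,interpolation=cv2.INTER_CUBIC))
E
python3 - <<'E'
from h import *
a=grab('top','top0');b=grab('scene','scene0')
cv2.imwrite('pics/both.png',cv2.resize(np.vstack([a['pixels'],b['pixels']])[:,:,::-1],(400,600)))
print(pinch_z,get_state(),a['pose'],b['pose'],a['vertical_fov'])
E
```

```text
pics
-18.8 {'time_s': 0.1, 'joint_pos': array([ 1.14939917,  0.4351277 ,  0.02504591,  1.57397797, -0.0115684 ,
        1.13399242, -0.07509311]), 'qd': array([-0.00012236, -0.00082105, -0.00031097, -0.00364404, -0.00090027,
       -0.00127867, -0.00178649]), 'joint_efforts': array([ 4.46139195e-03, -6.69129896e+01,  9.88751985e-01, -3.15145755e+01,
       -6.05365983e-02,  3.74718010e-02,  2.77576724e-06]), 'ee_pos': array([ 195.6398534 , -593.09580877,  201.95111337]), 'tcp_rot': array([-6.51705491e-04,  9.87331773e-01,  1.58667910e-01, -1.97326013e-04]), 'ft_force': array([ 0.43624278, -0.14530124,  0.12742737]), 'torque': array([ 0.02752394, -0.02844471, -0.02027756]), 'finger_force': 0.0, 'opening': 91.8854297089408} [[-1.19984178e-02 -9.80663848e-01  1.95331652e-01  2.53821790e+02]
 [-9.99818157e-01  8.87034939e-03 -1.68810584e-02  7.74282920e+00]
 [ 1.48219837e-02 -1.95498678e-01 -9.80591952e-01  1.05109352e+03]
 [ 0.00000000e+00  0.00000000e+00  0.00000000e+00  1.00000000e+00]] [[-7.67139676e-01  4.43097176e-01 -4.63855160e-01  1.10667009e+03]
 [ 6.41140136e-01  5.53153286e-01 -5.31940567e-01  7.16794943e+02]
 [ 2.08816430e-02 -7.05468875e-01 -7.08433217e-01  1.05590689e+03]
 [ 0.00000000e+00  0.00000000e+00  0.00000000e+00  1.00000000e+00]] 50.169098472290536
```

View pics/top0.png

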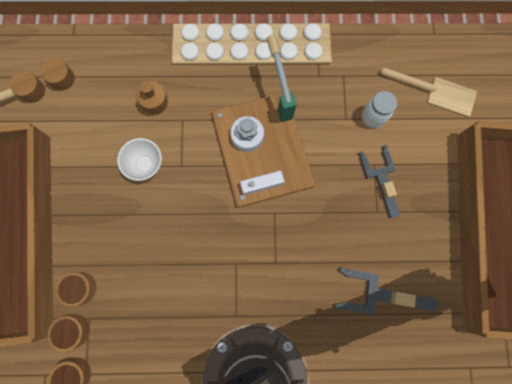

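View pics/scene0.png

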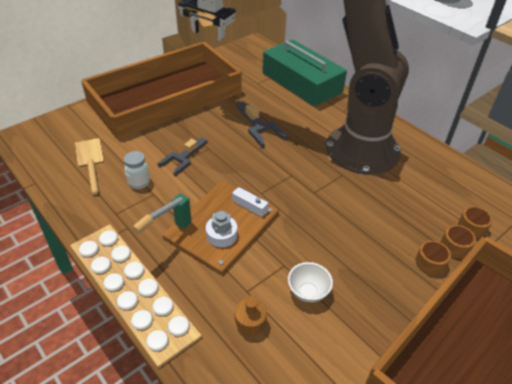

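Two spanners appear in the top view, one at about (385,182) with an 80 px span and a bigger one at about (388,300) with a 100 px span. The smaller at (385,182) fits the description. The press nut is at about (247,130) and the ledge with pin at about (262,183). I'll confirm in an enlarged crop.

Run:
```python
from h import *
im=cv2.imread('pics/top0.png')
r=lambda a,k:cv2.resize(a,None,fx=k,fy=k,interpolation=cv2.INTER_CUBIC)
A=r(im[80:220,200:320],4)  # 480x560
B=r(im[140:220,355:410],4) # 220x320
C=r(im[260:320,330:445],2)
out=np.zeros((560,720,3),np.uint8); out[:,:480]=A; out[:320,480:700]=B; out[340:460,480:710]=C
cv2.imwrite('pics/crop0.png',out)
W=cloud(load('top0'))
for n,(u0,v0,u1,v1) in dict(sp=(355,140,410,222),big=(330,260,445,320)).items():
    p=W[v0:v1,u0:u1]; m=(p[...,2]>7); q=p[m]
    m2=q[(q[:,2]>25)]
    print(n,len(q),np.percentile(q[:,2],[5,50,95,99]),'lug',len(m2),m2.mean(0) if len(m2) else 0)
    c=q[:,:2].mean(0);w,V=np.linalg.eigh(np.cov(q[:,:2].T));d=(q[:,:2]-c)@V
    print(c,V[:,1],np.ptp(d,axis=0))
for (u,v) in [(247,130),(262,183),(237,133),(255,183),(245,185),(275,180),(238,150),(290,105)]: print(u,v,W[v,u])
```

```text
sp 916 [ 9.18746481 13.71377066 38.03233729 40.07469421] lug 146 [ 455.45891229 -344.05881753   36.46767071]
[ 482.79445029 -337.26173859] [-0.9703368  -0.24175711] [ 79.44934518 189.29928611]
big 1624 [14.48274431 18.29950867 49.66637951 51.60817981] lug 275 [ 185.58726166 -354.44273465   47.51742852]
[ 192.36361597 -315.07912281] [0.17126975 0.98522417] [125.44923363 248.27033043]
247 130 [nan nan nan]
262 183 [469.62527686 -22.23596654  52.24986835]
237 133 [600.89891036  39.7147447   51.67944308]
255 183 [469.52489382  -4.77735707  53.42365347]
245 185 [464.8504289   20.14082955  52.51940901]
275 180 [476.27352087 -54.60950518  55.50925189]
238 150 [564.79873645  38.18292453  21.72465288]
290 105 [648.10591528 -90.89632364 118.01962184]
```

View pics/crop0.png

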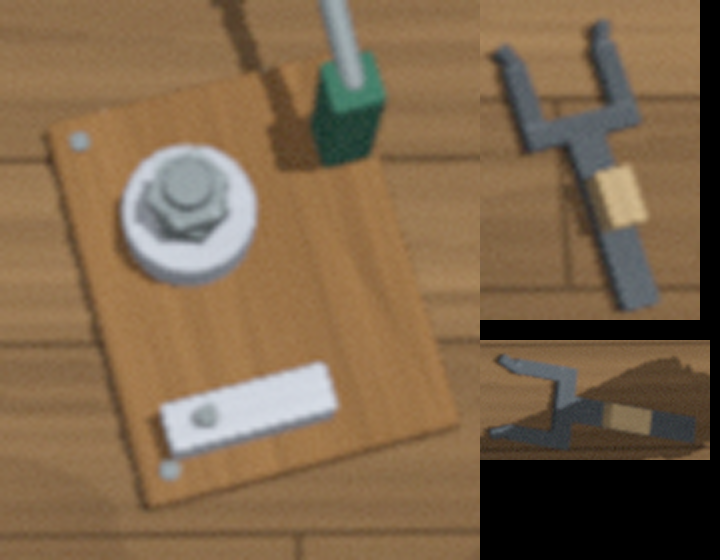

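Smaller spanner confirmed (crop right upper: 189 x 79 mm, matching 189 x 76; the other is 248 x 125). Pin seen at top-image (251,184), nut stack at (246,128). Now I'll measure the poses.

Run:
```python
from h import *
from scipy.optimize import least_squares
s=load('top0');W=cloud(s)
T=s['pose'];f=192/np.tan(np.radians(float(s['vertical_fov']))/2)
def ray(u,v,z):
    d=T[:3,:3]@np.array([(u-s['cx'])/f,(v-s['cy'])/f,1]);return T[:3,3]+d*(z-T[2,3])/d[2]
tab=W[200:250,100:200].reshape(-1,3);print('table z',np.nanmedian(tab[:,2]))
# pixels helper from crop coords
c=lambda x,y,z,u0,v0,k:ray(u0+(x+.5)/k-.5,v0+(y+.5)/k-.5,z)
pin=c(203,412,67,200,80,4);print('pin',pin)
# board corners
for p in [(50,130),(455,428),(145,508),(320,62)]: print('board',c(*p,20,200,80,4))
# ledge corners top z55
L=[c(*p,55,200,80,4) for p in [(162,406),(325,364),(337,408),(170,446)]];print('ledge',L,'mean',np.mean(L,0))
# rod top
print('rod',c(187,180,101,200,80,4))
p=W[95:160,215:275].reshape(-1,3); 
q=p[(p[:,2]>49)&(p[:,2]<60)]
def res(x): 
    r=np.hypot(q[:,0]-x[0],q[:,1]-x[1]); return np.maximum(r-42,0)+0*r
from scipy.spatial import ConvexHull
h=q[ConvexHull(q[:,:2]).vertices]
r=least_squares(lambda x:np.hypot(h[:,0]-x[0],h[:,1]-x[1])-x[2],[580,10,42],loss='soft_l1');print('ped',r.x,len(q))
q=p[(p[:,2]>96)&(p[:,2]<106)];print('rodtop',q.mean(0),len(q),(q.max(0)+q.min(0))/2,np.ptp(q,axis=0))
q=p[(p[:,2]>85)&(p[:,2]<96)];print('jamtop',(q.max(0)+q.min(0))/2,np.ptp(q,axis=0))
# board edges via cloud
b=W[85:215,205:325].reshape(-1,3);b=b[(b[:,2]>15)&(b[:,2]<25)]
rr=cv2.minAreaRect(b[:,:2].astype(np.float32));print('boardrect',rr)
# spanner
p=W[140:222,355:410].reshape(-1,3);q=p[(p[:,2]>8)]
lug=q[q[:,2]>32];print('lug',lug.mean(0),cv2.minAreaRect(lug[:,:2].astype(np.float32)))
m=q[(q[:,2]<20)];rr=cv2.minAreaRect(m[:,:2].astype(np.float32));print('sp rect',rr,cv2.boxPoints(rr))
hd=m[(m[:,0]<480)];cc=hd[:,:2].mean(0);_,V=np.linalg.eigh(np.cov(hd[:,:2].T));print('handle',cc,np.degrees(np.arctan2(V[1,1],V[0,1])))
# spanner keypoints in crop B (offset 480): tips, handle end, at z14
for n,pt in dict(tipL=(503-480,48),tipR=(600-480,22),hL=(621-480,308),hR=(657-480,297)).items(): print(n,c(*pt,14,355,140,4))
```

```text
table z -0.3736504627067916
pin [467.63099515   6.73501335  67.        ]
board [670.56571112 106.69362544  20.        ]
board [ 465.89045481 -155.27727405   20.        ]
board [415.77809604  44.07399122  20.        ]
board [717.92441836 -74.10111152  20.        ]
ledge [array([474.2761236 ,  32.15974251,  55.        ]), array([500.28653701, -69.84663103,  55.        ]), array([472.05268622, -76.66053659,  55.        ]), array([448.90614372,  27.31633008,  55.        ])] mean [473.88037264 -21.75777376  55.        ]
rod [605.02711331  15.23885733 101.        ]
ped [603.51410054  15.72123504  41.55790109] 449
rodtop [603.19772851  15.4154268  100.48236938] 120 [602.77547166  14.93828179 100.66351713] [30.14634117 26.85843435  8.75661697]
jamtop [603.5113386   16.30847546  90.44418613] [51.13375759 49.51032274  9.52548349]
boardrect ((572.7134399414062, -23.52825927734375), (270.3152770996094, 209.93313598632812), 14.800606727600098)
lug [ 455.81424504 -344.79353937   37.24343178] ((456.0501708984375, -345.1200256347656), (35.77228927612305, 23.20772933959961), 14.293821334838867)
sp rect ((480.1627197265625, -340.093017578125), (188.93063354492188, 79.04434204101562), 14.397029876708984) [[ 378.83722 -325.29984]
 [ 398.49078 -401.86185]
 [ 581.4882  -354.8862 ]
 [ 561.83466 -278.3242 ]]
handle [ 421.5170896  -351.96338994] -159.34850094472998
tipL [ 560.24918594 -284.12139503   14.        ]
tipR [ 577.635533   -349.69945435   14.        ]
hL [ 387.04544159 -349.2492128    14.        ]
hR [ 393.89832389 -372.9553331    14.        ]
```

Run:
```python
from h import *
r=lambda a,k:cv2.resize(a,None,fx=k,fy=k,interpolation=cv2.INTER_CUBIC)
a=cv2.imread('pics/top0.png')[108:156,224:272]; b=cv2.imread('pics/scene0.png')[202:252,197:247]
o=np.zeros((400,800,3),np.uint8); o[:384,:384]=r(a,8); o[:400,400:800]=r(b,8); cv2.imwrite('pics/nut.png',o)
```

```text
(no output)
```

View pics/nut.png

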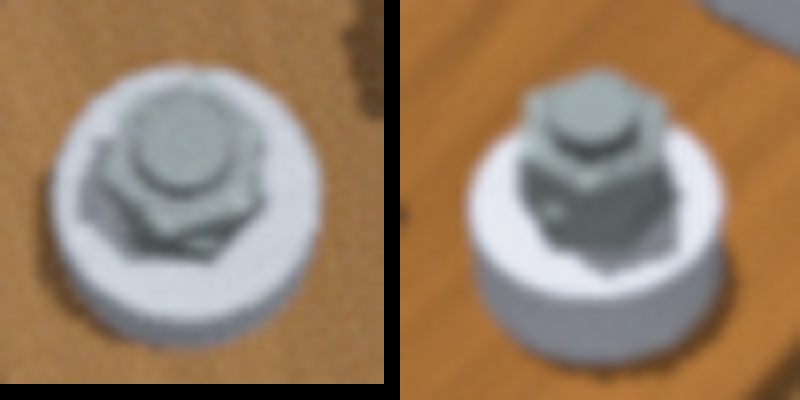

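```bash
python3 -m jog '[[5,5,0,-3.9,6],[5,5,0,0,6],[5,5,0,0,6],[5,5,0,0,6],[4.0,4.5,0,0,6],[2,0,-3,0,6],[0,0,0,0,6]]' 40
```

```text
time_s: 0.8
ee_pos: [392.7, -411.0, 169.5]
tcp_rot: [-0.002, 0.992, 0.128, -0.001]
ft_force: [-0.7, -0.4, -0.4]
opening: 60.2
finger_force: 0.0
```

The picture shows the jam nut with a corner at left-crop (160,235), and the lower nut with a bottom corner at left-crop (208,260). In the right crop, the jam corner is at (585,188). I'll compute the nut angles.

Run:
```python
from h import *
def rayf(s):
    T=s['pose'];f=192/np.tan(np.radians(float(s['vertical_fov']))/2)
    def ray(u,v,z):
        d=T[:3,:3]@np.array([(u-s['cx'])/f,(v-s['cy'])/f,1]);return (T[:3,3]+d*(z-T[2,3])/d[2])[:2]
    return ray
C=np.array([603.5,15.5])
t=rayf(load('top0'));s=rayf(load('scene0'))
def show(n,p):
    d=p-C; print(n,np.round(np.hypot(*d),1),'ang',np.round(np.degrees(np.arctan2(d[1],d[0])),1), 'mod60 rel press', np.round((np.degrees(np.arctan2(d[1],d[0]))-14.6+30)%60-30,1))
T=lambda x,y:(224+(x+.5)/8-.5,108+(y+.5)/8-.5)
S=lambda x,y:(197+(x-400+.5)/8-.5,202+(y+.5)/8-.5)
show('T low bottom',t(*T(208,260),55)); show('T low top?',t(*T(215,245),73))
show('T jam top',t(*T(160,235),89)); show('T jam top R',t(*T(265,200),89)); show('T jam L',t(*T(100,165),89));show('T jam L',t(*T(265,150),89))
show('S jam front',s(*S(585,188),89)); show('S jam left',s(*S(522,125),89)); show('S jam top',s(*S(600,68),89)); show('S jam right',s(*S(665,105),89))
show('S low bottom corner',s(*S(600,268),55)); show('S low right',s(*S(672,190),73))
show('S rod',s(*S(598,108),101))
# optimise hexagon angle of lower/jam with colour image: render silhouette edges, report best
import itertools
def proj(sn,P):
    T=sn['pose'];f=192/np.tan(np.radians(float(sn['vertical_fov']))/2)
    q=(P-T[:3,3])@T[:3,:3];return np.c_[q[:,0]/q[:,2]*f+sn['cx'],q[:,1]/q[:,2]*f+sn['cy']]
def hexa(a,z,r=26.56): 
    t=np.radians(a+60*np.arange(6));return np.c_[C[0]+r*np.cos(t),C[1]+r*np.sin(t),np.full(6,z)]
k=8;names=['top0','scene0']
boxes={'top0':(224,108,272,156),'scene0':(197,202,247,252)}
gr={}
for n in names:
    x0,y0,x1,y1=boxes[n];im=cv2.imread(f'pics/{n}.png')[y0:y1,x0:x1]
    im=cv2.resize(im,None,fx=k,fy=k,interpolation=cv2.INTER_CUBIC);lab=cv2.cvtColor(im,cv2.COLOR_BGR2LAB).astype(float)
    gr[n]=cv2.GaussianBlur(np.hypot(cv2.Sobel(lab[...,0],6,1,0),cv2.Sobel(lab[...,0],6,0,1)),(0,0),3)
def score(n,a,z0,z1,off=(0,0)):
    sn=load(n) if n not in cache else cache[n];cache[n]=sn
    x0,y0,_,_=boxes[n]; pts=np.vstack([hexa(a,z0),hexa(a,z1)])
    h=cv2.convexHull(proj(sn,pts).astype(np.float32))[:,0]
    q=((h-[x0,y0]+.5)*k-.5+off).astype(int)
    m=np.zeros(gr[n].shape,np.uint8);cv2.polylines(m,[q.reshape(-1,1,2)],True,255,3);return gr[n][m>0].mean()
cache={}
A=np.arange(-30,30,2)
offs=[(i,j) for i in range(-12,13,4) for j in range(-12,13,4)]
for nm,z0,z1 in [('jam',75,91),('low',55,73)]:
  for n in names:
    sc=[max(score(n,a+14.6,z0,z1,o) for o in offs) for a in A]; i=np.argsort(sc)[::-1][:6]; print(nm,n,A[i],np.round(np.array(sc)[i],1),np.round(np.median(sc),1))
```

```text
T low bottom 24.0 ang -161.3 mod60 rel press 4.1
T low top? 25.8 ang -157.4 mod60 rel press 8.0
T jam top 26.7 ang 164.9 mod60 rel press -29.7
T jam top R 29.4 ang -120.2 mod60 rel press -14.8
T jam L 25.5 ang 97.0 mod60 rel press 22.4
T jam L 25.6 ang -86.8 mod60 rel press 18.6
S jam front 23.7 ang 38.5 mod60 rel press 23.9
S jam left 27.3 ang -48.1 mod60 rel press -2.7
S jam top 30.1 ang -125.4 mod60 rel press -20.0
S jam right 24.3 ang 174.5 mod60 rel press -20.1
S low bottom corner 28.7 ang 49.1 mod60 rel press -25.5
S low right 24.9 ang 117.1 mod60 rel press -17.5
S rod 1.8 ang -78.7 mod60 rel press 26.7
jam top0 [ -4  -8  -6 -10  -2  20] [24.3 24.2 24.1 23.9 23.6 23.5] 23.2
jam scene0 [-12 -26 -24 -16  -8 -10] [19.7 19.6 19.6 19.6 19.6 19.5] 19.2
low top0 [-4  2  0 -2  4  6] [25.  24.7 24.6 24.5 24.4 24.4] 23.0
low scene0 [-10  -2   0  -6  -4  -8] [33.4 33.3 33.3 33.3 33.1 33. ] 32.2
```

```bash
python3 -m jog '[[5,5,0,0,6],[1.3,1.6,-5,0,6],[0,0,0,0,6],[0,0,0,0,6]]'; python3 -c "
from h import *;s=get_state();print(s['ee_pos'])"
```

```text
time_s: 1.2
ee_pos: [436.5, -365.0, 126.0]
tcp_rot: [-0.0, 0.992, 0.125, -0.001]
ft_force: [0.4, -0.9, 1.5]
opening: 59.7
finger_force: 0.0
[ 436.5367909  -364.95396114  125.96446489]
```

```bash
python3 -m jog '[[1.9,2,0,0,6],[0,0,-3,0,6],[0,0,0,0,6],[0,0,0,0,6]]'; python3 -c "
from h import *;grab('top','top1')
s=load('top1');W=cloud(s);print(get_state()['ee_pos'])"
```

```text
time_s: 1.6
ee_pos: [455.7, -346.5, 97.5]
tcp_rot: [0.0, 0.992, 0.124, -0.0]
ft_force: [-0.5, -0.5, 0.7]
opening: 60.1
finger_force: 0.0
[ 456.22262267 -346.58756664   97.90457816]
```

```bash
python3 -m jog '[[0,0.1,-3,0,6],[0,0,-3,0,6],[0,0,-2.05,0,6],[0,0,0,0,6],[0,0,0,0,6]]'; python3 -m jog '[[0,0,0,0,1],[0,0,0,0,1],[0,0,0,0,1],[0,0,0,0,1],[0,0,0,0,1]]' 50
```

```text
time_s: 2.15
ee_pos: [457.1, -344.8, 17.2]
tcp_rot: [0.001, 0.992, 0.124, 0.0]
ft_force: [0.8, -0.4, -0.2]
opening: 59.7
finger_force: 0.0
time_s: 2.65
ee_pos: [457.0, -343.7, 16.2]
tcp_rot: [0.0, 0.992, 0.125, 0.0]
ft_force: [0.0, -0.3, 0.5]
opening: 24.7
finger_force: 0.0
```

```bash
python3 -m jog '[[0,0,0,0,1],[0,0,0,0,1],[0,0,0,0,1]]' 50;  python3 -m jog '[[0,0,3,0,1],[0,0,5,0,1],[0,0,5,0,1],[0,0,0,0,1],[0,0,0,0,1]]'
```

```text
time_s: 2.95
ee_pos: [456.9, -343.5, 15.9]
tcp_rot: [-0.0, 0.992, 0.125, -0.0]
ft_force: [0.5, -0.5, -0.3]
opening: 10.5
finger_force: 0.0
time_s: 3.45
ee_pos: [457.5, -344.1, 147.3]
tcp_rot: [0.001, 0.992, 0.125, 0.001]
ft_force: [-0.1, 0.1, -1.3]
opening: 10.2
finger_force: 0.0
```

The grasp missed: the fingers closed to 10 mm with no contact. I'll look.

Run:
```python
from h import *
a=grab('top','top2');b=grab('scene','scene2')
r=lambda a,k:cv2.resize(a,None,fx=k,fy=k,interpolation=cv2.INTER_CUBIC)
a=cv2.imread('pics/top2.png')[130:230,340:440]; b=cv2.imread('pics/scene2.png')[100:200,130:230]
cv2.imwrite('pics/miss.png',np.hstack([r(a,4),r(b,4)]))
```

```text
(no output)
```

View pics/miss.png

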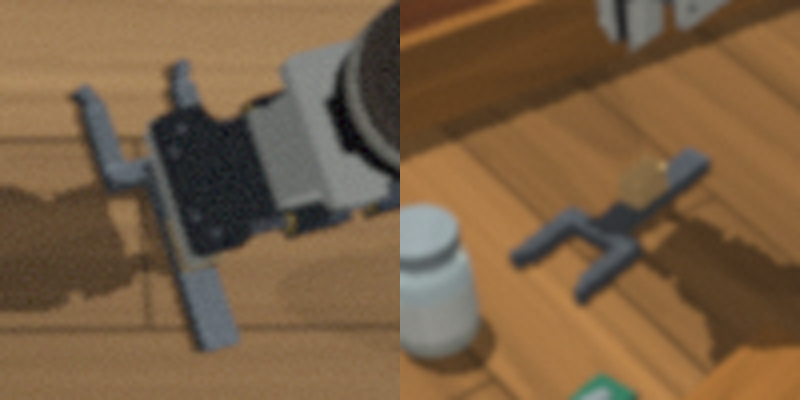

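Run:
```python
from h import *
def proj(sn,P):
    T=sn['pose'];f=192/np.tan(np.radians(float(sn['vertical_fov']))/2)
    q=(np.array(P)-T[:3,3])@T[:3,:3];return np.r_[q[:2]/q[2]*f+[sn['cx'],sn['cy']]]
st=get_state();print(st['ee_pos'],st['opening'],pinch_z)
for n,b in (('top2',(340,130)),('scene2',(130,100))):
    s=load(n)
    for P in (st['ee_pos'],[456,-345,38],[456,-345,0]): 
        p=proj(s,P);print(n,P,p,(p-b)*4+([400,0] if n=='scene2' else [0,0]))
W=cloud(load('scene2'));p=W[130:160,180:210].reshape(-1,3);q=p[p[:,2]>28];print('lug scene',q.mean(0),q.min(0),q.max(0))
W0=cloud(load('scene0'));p=W0[130:160,180:210].reshape(-1,3);q=p[p[:,2]>28];print('lug scene0',q.mean(0),q.min(0),q.max(0))
W=cloud(load('scene2'));p=W[60:112,275-100:220].reshape(-1,3);q=p[(p[:,2]>130)&(p[:,2]<170)&(np.abs(p[:,0]-457)<90)];print('fingers',len(q),q.mean(0),q.min(0),q.max(0))
im=cv2.imread('pics/scene2.png')[0:130,130:260];cv2.imwrite('pics/grip.png',cv2.resize(im,None,fx=4,fy=4,interpolation=cv2.INTER_CUBIC))
```

```text
[ 456.10288884 -343.13051186  144.87725366] 10.07839439300663 -18.8
top2 [ 456.10288884 -343.13051186  144.87725366] [404.03491734 178.99252424] [256.13966935 195.97009695]
top2 [456, -345, 38] [389.30845802 188.35258423] [197.2338321  233.41033693]
top2 [456, -345, 0] [384.51080629 191.22973306] [178.04322514 244.91893222]
scene2 [ 456.10288884 -343.13051186  144.87725366] [189.14541441 116.53811238] [636.58165763  66.15244953]
scene2 [456, -345, 38] [191.23208002 143.02244959] [644.92832007 172.08979835]
scene2 [456, -345, 0] [192.03244824 151.93926923] [648.12979295 207.75707691]
lug scene [ 460.5968779  -345.24278848   36.72846212] [ 436.02270773 -365.79170451   28.02517813] [ 479.62192627 -332.66422661   44.09008151]
lug scene0 [ 461.50868138 -344.7883178    37.48773872] [ 439.15665864 -360.31275742   28.19716045] [ 479.80885874 -330.67131264   44.13441765]<stdin>:12: RuntimeWarning: Mean of empty slice.
  ret = um.true_divide(
Traceback (most recent call last):
ValueError: zero-size array to reduction operation minimum which has no identity
```

Run:
```python
from h import *
im=cv2.imread('pics/scene2.png')[0:130,130:260]
im2=cv2.imread('pics/top2.png')[110:240,340:470]
r=lambda a,k:cv2.resize(a,None,fx=k,fy=k,interpolation=cv2.INTER_CUBIC)
cv2.imwrite('pics/grip.png',np.hstack([r(im,3),r(im2,3)]))
W=cloud(load('scene2'))
for v in range(90,116,3): print(v,[tuple(np.nan_to_num(W[v,u]).astype(int)) for u in range(180,212,4)])
```

```text
90 [(np.int64(476), np.int64(-347), np.int64(247)), (np.int64(481), np.int64(-317), np.int64(264)), (np.int64(473), np.int64(-308), np.int64(265)), (np.int64(469), np.int64(-293), np.int64(272)), (np.int64(465), np.int64(-278), np.int64(278)), (np.int64(457), np.int64(-269), np.int64(279)), (np.int64(447), np.int64(-264), np.int64(278)), (np.int64(439), np.int64(-257), np.int64(278))]
93 [(np.int64(489), np.int64(-327), np.int64(252)), (np.int64(486), np.int64(-310), np.int64(260)), (np.int64(475), np.int64(-306), np.int64(257)), (np.int64(462), np.int64(-304), np.int64(253)), (np.int64(472), np.int64(-268), np.int64(276)), (np.int64(466), np.int64(-257), np.int64(279)), (np.int64(456), np.int64(-252), np.int64(278)), (np.int64(445), np.int64(-249), np.int64(275))]
96 [(np.int64(491), np.int64(-326), np.int64(243)), (np.int64(486), np.int64(-310), np.int64(250)), (np.int64(481), np.int64(-298), np.int64(254)), (np.int64(471), np.int64(-291), np.int64(254)), (np.int64(476), np.int64(-264), np.int64(270)), (np.int64(472), np.int64(-249), np.int64(276)), (np.int64(465), np.int64(-240), 
[... 1659 characters left out ...]
(np.int64(358), np.int64(-533), np.int64(14)), (np.int64(466), np.int64(-329), np.int64(177)), (np.int64(329), np.int64(-526), np.int64(5)), (np.int64(317), np.int64(-519), np.int64(4)), (np.int64(308), np.int64(-506), np.int64(7)), (np.int64(290), np.int64(-506), np.int64(0)), (np.int64(283), np.int64(-492), np.int64(4))]
114 [(np.int64(375), np.int64(-535), np.int64(7)), (np.int64(356), np.int64(-538), np.int64(-2)), (np.int64(345), np.int64(-529), np.int64(-2)), (np.int64(340), np.int64(-510), np.int64(6)), (np.int64(324), np.int64(-509), np.int64(0)), (np.int64(317), np.int64(-494), np.int64(5)), (np.int64(304), np.int64(-487), np.int64(3)), (np.int64(289), np.int64(-483), np.int64(-1))]
```

View pics/grip.png

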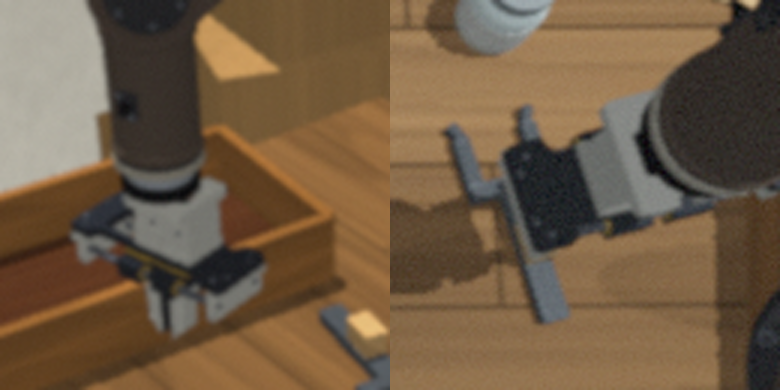

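The finger's lowest visible point has z of about 173 by depth, while the state says 145. The true fingertip therefore sits about 28 mm above the reported TCP, so the fingers closed above the lug. I'll regrasp lower and watch the force.

```bash
python3 -m jog '[[0,0,-4,0,6],[0,0,-4,0,6],[0,0,-4,0,6],[0,0,-2,0,6],[0,0,-0.9,0,6],[0,0,0,0,6],[0,0,0,0,6]]' 50
python3 - <<'E'
from h import *
grab('scene','scene3');W=cloud(load('scene3'))
def proj(sn,P):
    T=sn['pose'];f=192/np.tan(np.radians(float(sn['vertical_fov']))/2)
    q=(np.array(P)-T[:3,3])@T[:3,:3];return np.r_[q[:2]/q[2]*f+[sn['cx'],sn['cy']]]
p=W[115:165,165:225].reshape(-1,3);q=p[(p[:,0]>380)&(p[:,0]<540)&(p[:,1]<-290)&(p[:,1]>-390)&(p[:,2]>45)]
print(get_state()['ee_pos'],get_state()['ft_force'],len(q),q.min(0))
im=cv2.imread('pics/scene3.png')[80:180,150:250];cv2.imwrite('pics/s3.png',cv2.resize(im,None,fx=5,fy=5,interpolation=cv2.INTER_CUBIC))
E
```

```text
time_s: 4.25
ee_pos: [456.9, -343.7, -2.9]
tcp_rot: [-0.0, 0.992, 0.125, -0.0]
ft_force: [-0.4, 1.1, -0.1]
opening: 58.8
finger_force: 0.0
[ 457.3703913  -343.94055503   -2.29349402] [0.62403673 0.0604984  0.78915536] 665 [ 419.83821798 -389.66952395   45.23268637]
```

View pics/s3.png

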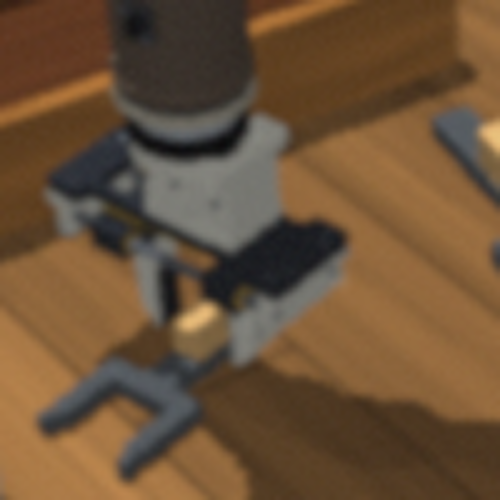

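The fingers straddle the lug (crop (200,335)), with tips at about (155,320) and (240,360). The reported z is -2.9 without contact, which confirms the offset. Now a little lower and close.

```bash
python3 -m jog '[[0,0,-0.6,0,6],[0,0,0,0,1],[0,0,0,0,1],[0,0,0,0,1],[0,0,0,0,1],[0,0,0,0,1],[0,0,0,0,1]]' 50; python3 -m jog '[[0,0,2,0,1],[0,0,5,0,1],[0,0,5,0,1],[0,0,0,0,1]]'
```

```text
time_s: 5.0
ee_pos: [457.1, -344.1, -8.9]
tcp_rot: [0.0, 0.992, 0.125, 0.0]
ft_force: [-0.3, -2.0, 0.2]
opening: 21.8
finger_force: 49.9
time_s: 5.4
ee_pos: [460.4, -345.6, 117.1]
tcp_rot: [0.003, 0.992, 0.125, 0.004]
ft_force: [1.0, -1.1, -3.7]
opening: 21.6
finger_force: 49.9
```

```bash
python3 -m jog '[[-0.2,4,0,1,1],[-0.2,4,0,1,1],[-0.2,4,0,1,1],[-0.2,4,0,1,1],[0,4,0,0.6,1],[0,4,0,0,1],[0,3.5,0,0,1],[0,3,0,0,1],[0,0,0,0,1],[0,0,0,0,1],[0,0,0,0,1]]'
python3 - <<'E'
from h import *
print(get_state()['ee_pos'],get_state()['tcp_rot'],get_state()['ft_force'])
E
```

```text
time_s: 6.5
ee_pos: [448.3, -39.5, 110.4]
tcp_rot: [0.0, 0.986, 0.164, -0.001]
ft_force: [0.5, 0.0, -4.2]
opening: 21.8
finger_force: 49.9
[448.30997627 -39.52941759 110.39211248] [ 1.22524541e-04  9.86426003e-01  1.64205125e-01 -6.34897552e-04] [ 0.53823484  0.04013913 -4.20386131]
```

```bash
python3 -m jog '[[0,0,-3,0,1],[0,0,-2,0,1],[0,0,0,0,1],[0,0,0,0,1]]'
python3 - <<'E'
from h import *
s=grab('top','top4');b=grab('scene','scene4')
print(get_state()['ee_pos'],get_state()['ft_force'])
for n in('top4','scene4'):
    W=cloud(load(n)).reshape(-1,3)
    C=np.array([603.5,15.5]);a=np.radians(18.9);e=np.array([np.cos(a),np.sin(a)]);t=np.array([-e[1],e[0]])
    d=W[:,:2]-C;u=d@e;v=d@t
    m=(u>-95)&(u<-36)&(abs(v)<50)&(W[:,2]>60)&(W[:,2]<90)
    q=np.c_[u,v,W[:,2]][m];print(n,len(q),q.min(0),q.max(0),np.median(q[:,2]))
    for lo,hi in((-85,-75),(-75,-65),(-65,-55),(-55,-47)):
        k=q[(q[:,0]>lo)&(q[:,0]<hi)]
        L=k[k[:,1]>0];R=k[k[:,1]<0]
        if len(L)and len(R): print(lo,'L',np.percentile(L[:,1],[5,95]).round(1),'R',np.percentile(R[:,1],[5,95]).round(1),'zmed',np.median(L[:,2]).round(1),np.median(R[:,2]).round(1))
r=lambda a,k:cv2.resize(a,None,fx=k,fy=k,interpolation=cv2.INTER_CUBIC)
a=cv2.imread('pics/top4.png')[105:205,210:310]; b=cv2.imread('pics/scene4.png')[170:270,180:280]
cv2.imwrite('pics/pre.png',np.hstack([r(a,4),r(b,4)]))
E
```

```text
time_s: 6.9
ee_pos: [448.6, -39.4, 61.0]
tcp_rot: [0.0, 0.986, 0.164, -0.001]
ft_force: [0.7, 0.1, -3.2]
opening: 21.6
finger_force: 49.9
[449.64342663 -39.03717779  61.81015449] [-0.36576437  0.2809769  -3.28045415]
top4 85 [-88.51441512  23.89518321  67.92006108] [-45.89435856  39.1959651   87.33129951] 82.51572509783966
scene4 212 [-94.68095717 -41.49993112  70.90048764] [-42.18150359  37.07020767  89.7275516 ] 84.41912872015598
-85 L [22.8 35.3] R [-38.9 -25.8] zmed 83.4 85.1
-75 L [21.8 34.6] R [-39.4 -27.1] zmed 84.9 84.7
-65 L [23.2 35.2] R [-39.8 -28. ] zmed 83.8 83.6
-55 L [27.6 35.4] R [-39.8 -30.2] zmed 85.1 84.3
```

View pics/pre.png

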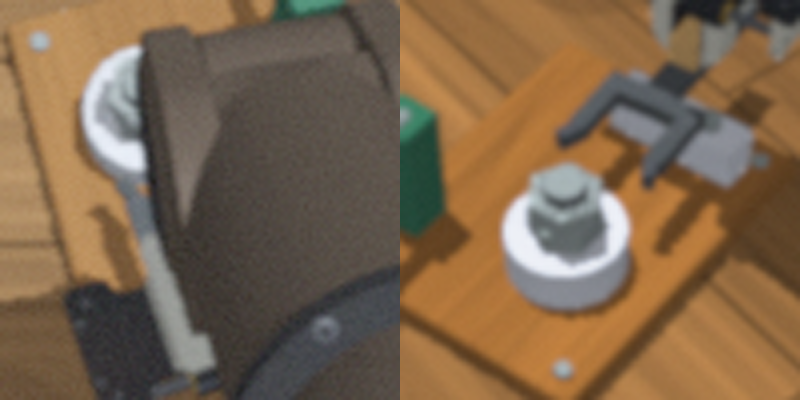

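Scene crop: prong tips at (570,135) and (650,180) aim at the lower nut (565,235), and the lateral offset relative to the nut is about 0. Lower to about 57 mm underside and slide in gradually.

```bash
python3 -m jog '[[0,0,-1.35,0,1],[0,0,0,0,1],[0,0,0,0,1]]';python3 -m jog '[[0.95,0.32,0,0,1],[0.95,0.32,0,0,1],[0.95,0.32,0,0,1],[0.95,0.32,0,0,1],[0,0,0,0,1]]'; python3 -c "
from h import *
s=get_state();print(s['ee_pos'],s['ft_force'],s['torque'])"
```

```text
time_s: 7.3
ee_pos: [449.1, -38.7, 48.1]
tcp_rot: [0.0, 0.986, 0.165, 0.0]
ft_force: [-0.2, 0.3, -3.0]
opening: 21.4
finger_force: 49.9
time_s: 7.8
ee_pos: [489.0, -24.8, 47.6]
tcp_rot: [-0.0, 0.986, 0.165, 0.001]
ft_force: [-0.3, -0.3, -3.5]
opening: 21.8
finger_force: 49.9
[488.99292775 -24.84414822  47.56648687] [-0.26329894 -0.31484814 -3.52938951] [-0.02884515  0.12830641 -0.01700112]
```

```bash
python3 -m jog '[[0.66,0.23,0,0,1],[0.66,0.23,0,0,1],[0.66,0.23,0,0,1],[0,0,0,0,1]]'; python3 -c "
from h import *
s=get_state();print(s['ee_pos'],s['ft_force'],s['torque'])"; python3 -m jog '[[0.47,0.16,0,0,1],[0.28,0.1,0,0,1],[0,0,0,0,1]]';  python3 -c "
from h import *
s=get_state();print(s['ee_pos'],s['ft_force'],s['torque'])"
```

```text
time_s: 8.2
ee_pos: [507.9, -18.3, 47.5]
tcp_rot: [-0.0, 0.986, 0.165, 0.001]
ft_force: [0.4, -0.0, -2.8]
opening: 21.9
finger_force: 49.9
[507.94147664 -18.3220058   47.51241874] [ 0.42907633 -0.00578379 -2.77598826] [-0.03343963  0.15660443 -0.02854752]
time_s: 8.5
ee_pos: [514.6, -16.1, 47.4]
tcp_rot: [-0.0, 0.986, 0.165, 0.0]
ft_force: [-0.1, -0.0, -3.4]
opening: 21.8
finger_force: 49.9
[514.6059926  -16.09562832  47.42801622] [-0.13972976 -0.01626152 -3.35152728] [-0.06088761  0.12431235  0.02316637]
```

```bash
for i in 1 2; do python3 -m jog '[[0.19,0.065,0,0,1],[0.1,0.033,0,0,1],[0,0,0,0,1]]' >/dev/null; python3 -c "
from h import *
s=get_state();print(s['ee_pos'],s['ft_force'],s['torque'])"; done
```

```text
[517.20365264 -15.28472057  47.45578319] [ 0.58646692 -0.30064813 -4.75938676] [-0.033612    0.09358959  0.03507312]
[520.21026754 -14.27914146  47.44430005] [-0.33622423  0.38443589 -3.03810818] [-0.0493566   0.02608254  0.0586572 ]
```

```bash
for i in 1 2; do python3 -m jog '[[0.1,0.035,0,0,1],[0,0,0,0,1]]' >/dev/null; python3 -c "
from h import *
s=get_state();print(s['ee_pos'],s['ft_force'],s['torque'])"; done
python3 - <<'E'
from h import *
grab('scene','scene5');grab('top','top5')
r=lambda a,k:cv2.resize(a,None,fx=k,fy=k,interpolation=cv2.INTER_CUBIC)
cv2.imwrite('pics/home.png',r(cv2.imread('pics/scene5.png')[160:260,190:290],5))
E
```

```text
[521.0783685  -13.91298273  47.41164186] [ 0.28934958  0.18900861 -3.1894159 ] [-0.03756268  0.11508196 -0.04204511]
[521.94278648 -13.63644433  47.36481934] [ 0.22888243 -0.01300532 -3.21450807] [-0.01479147  0.17033794 -0.02059852]
```

View pics/home.png

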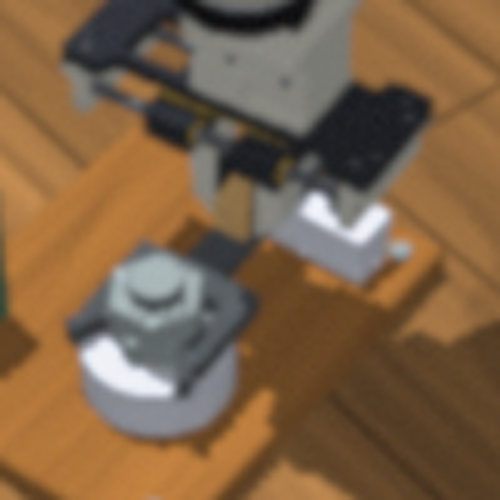

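The prongs lie around the lower nut, with the pin clear to the right. I'll push on until I feel the throat.

```bash
for i in 1 2 3; do python3 -m jog '[[0.1,0.035,0,0,1],[0,0,0,0,1]]' >/dev/null; python3 -c "
from h import *
s=get_state();print(s['ee_pos'],s['ft_force'],s['torque'])"; done
```

```text
[522.16812825 -13.56607517  47.22164756] [-3.32490552 -0.84690962 -1.63416672] [-2.47438354e-01  7.64496160e-01  1.70266708e-04]
[522.23236498 -13.49626173  47.03198886] [-6.15725231 -2.43490987 -0.51740598] [-0.47786111  1.33848081 -0.02390873]
[522.25910997 -13.50140356  46.88260121] [-8.74017833 -2.727586    3.28640941] [-0.61502357  1.91311066  0.03071797]
```

```bash
python3 -m jog '[[-0.28,-0.1,0,0,1],[0,0,-0.1,0,1],[0,0,0,0,1]]'; python3 -m jog '[[0,0,-0.1,0,1],[0,0,0,0,1]]';python3 -c "
from h import *
s=get_state();print(s['ee_pos'],s['ft_force'],s['torque'])"
```

```text
time_s: 10.5
ee_pos: [522.2, -13.6, 46.4]
tcp_rot: [0.0, 0.986, 0.165, 0.0]
ft_force: [-2.5, -1.0, -3.6]
opening: 22.0
finger_force: 49.9
time_s: 10.7
ee_pos: [522.2, -13.6, 46.1]
tcp_rot: [0.0, 0.986, 0.165, 0.0]
ft_force: [-6.3, -0.3, 8.2]
opening: 22.0
finger_force: 49.9
[522.19996576 -13.63045534  46.05221212] [-6.25300465 -0.28193841  8.18122517] [-0.29413265  1.31062146 -0.02127775]
```

```bash
python3 -m jog '[[0,0,0,0,3],[0,0,0,0,4],[0,0,0,0,5],[0,0,0,0,5],[0,0,2,0,5],[0,0,4,0,6],[0,0,4,0,6.5],[0,0,2,0,6.5],[0,0,0,0,6.5]]'
python3 - <<'E'
from h import *
s=get_state();print(s['ee_pos'],s['ft_force'],s['joint_pos'])
grab('scene','scene6')
W=cloud(load('scene6')).reshape(-1,3)
C=np.array([603.5,15.5]);a=np.radians(18.9);e=np.array([np.cos(a),np.sin(a)]);t=np.array([-e[1],e[0]])
d=W[:,:2]-C;u=d@e;v=d@t
m=(u>-115)&(u<-65)&(abs(v)<25)&(W[:,2]>84)&(W[:,2]<100);print('lug u,v,z',np.c_[u,v,W[:,2]][m].mean(0),m.sum())
m=(u>-160)&(u<-112)&(abs(v)<30)&(W[:,2]>64)&(W[:,2]<75);print('handle',np.c_[u,v,W[:,2]][m].mean(0),m.sum())
E
```

```text
time_s: 11.6
ee_pos: [524.5, -13.3, 168.7]
tcp_rot: [0.0, 0.986, 0.165, 0.003]
ft_force: [-0.1, -0.0, -0.7]
opening: 65.0
finger_force: 0.0
[524.4973279  -13.33336813 168.6616763 ] [-0.09079526 -0.03388715 -0.72959412] [ 0.08369051  0.31482343 -0.20413471  1.85382192  0.07649604  0.97416961
 -1.3932606 ]
lug u,v,z [-83.05193995  -0.78362901  92.67206001] 107
handle [-136.63742329    1.93778326   69.37100383] 88
```

The spanner lies flat (handle top 69.4 mm) and stayed home. Next I move above the jam nut and wind the wrist up counter-clockwise, so that there is a long clockwise stroke clear of the column.

```bash
python3 -m jog '[[1.6,0.57,0,8.1,6.5],[1.6,0.57,0,8.1,6.5],[1.6,0.57,0,8.1,6.5],[1.6,0.57,0,8.1,6.5],[1.5,0.57,0,8.1,6.5],[0,0,0,8.1,6.5],[0,0,0,8.1,6.5],[0,0,0,8.1,6.5],[0,0,0,8.1,6.5],[0,0,0,8.1,6.5],[0,0,0,8.1,6.5],[0,0,0,8.1,6.5],[0,0,0,8.1,6.5],[0,0,0,8.1,6.5],[0,0,0,8.1,6.5],[0,0,0,8.1,6.5],[0,0,0,8.1,6.5],[0,0,0,8.1,6.5],[0,0,0,0,6.5],[0,0,0,0,6.5]]'
cat > st.py <<'E'
from h import *
s=get_state();q=s['tcp_rot'];y=np.degrees(2*np.arctan2(q[2],q[1]))-90
y=(y-14.6+180)%360-180
print('t%.1f'%s['time_s'],'pos',s['ee_pos'].round(1),'yrel %.1f'%y,'F',s['ft_force'].round(1),'M',s['torque'].round(2),'open %.1f grip %.0f'%(s['opening'],s['finger_force']),'j7 %.2f'%s['joint_pos'][6])
E
python3 st.py
```

```text
time_s: 13.65
ee_pos: [600.6, 14.9, 164.2]
tcp_rot: [-0.001, 0.135, 0.991, 0.0]
ft_force: [0.1, -0.4, -0.5]
opening: 65.1
finger_force: 0.0
t13.7 pos [600.6  14.9 164.2] yrel 59.9 F [ 0.1 -0.4 -0.5] M [ 0.03 -0.18 -0.06] open 65.1 grip 0 j7 0.82
```

```bash
python3 -m jog '[[0.28,0.03,-3,0,6.5],[0,0,-4,0,6.5],[0,0,-3,0,6.5],[0,0,-0.8,0,6.5],[0,0,0,0,6.5],[0,0,0,0,6.5]]' 20; python3 st.py
```

```text
time_s: 14.25
ee_pos: [604.9, 15.7, 58.8]
tcp_rot: [0.001, 0.133, 0.991, 0.0]
ft_force: [0.1, 0.1, 0.8]
opening: 65.1
finger_force: 0.0
t14.2 pos [604.9  15.7  58.8] yrel 60.1 F [0.1 0.1 0.8] M [ 0.08 -0.15 -0.  ] open 65.1 grip 0 j7 0.74
```

```bash
python3 -m jog '[[0,0,-0.4,0,6.5],[0,0,0,0,3],[0,0,0,0,3],[0,0,0,0,3],[0,0,0,0,3]]' 20; python3 st.py
```

```text
time_s: 14.75
ee_pos: [604.0, 14.5, 53.9]
tcp_rot: [0.0, 0.133, 0.991, -0.0]
ft_force: [-1.9, -3.0, 6.4]
opening: 45.9
finger_force: 19.9
t14.8 pos [604.   14.5  53.9] yrel 60.1 F [-1.9 -3.   6.4] M [-0.51  0.39 -0.  ] open 45.9 grip 20 j7 0.74
```

```bash
cat >> st.py <<'E'
import sys
if len(sys.argv)>1:
    m=np.mean([get_state()['torque'][2] for _ in range(1)])
    sys.exit(1 if abs(s['torque'][2])>float(sys.argv[1]) else 0)
E
python3 -m jog '[[0,0,0,-5,3],[0,0,0,0,3]]' 40 >/dev/null; python3 st.py .25 && python3 -m jog '[[0,0,0,-5,3],[0,0,0,0,3]]'>/dev/null; python3 st.py .25 && python3 -m jog '[[0,0,0,-5,3],[0,0,0,0,3]]'>/dev/null; python3 st.py .25 && python3 -m jog '[[0,0,0,-5,3],[0,0,0,0,3]]'>/dev/null; python3 st.py
```

```text
t14.9 pos [604.   14.6  53.9] yrel 55.0 F [-2.7 -2.2  6. ] M [-0.58  0.38 -0.09] open 45.5 grip 40 j7 0.66
t15.2 pos [604.1  14.7  53.9] yrel 50.0 F [-2.1 -2.7  5.5] M [-0.53  0.31 -0.01] open 45.4 grip 40 j7 0.59
t15.3 pos [604.1  14.8  53.9] yrel 45.1 F [-2.3 -2.3  6.4] M [-0.53  0.34 -0.08] open 45.5 grip 40 j7 0.51
t15.6 pos [604.2  14.9  53.9] yrel 40.1 F [-2.6 -2.7  6.1] M [-0.45  0.24  0.01] open 45.3 grip 40 j7 0.44
```

```bash
J="python3 -m jog"; 
python3 -m jog '[[0,0,0,-5,3],[0,0,0,-5,3],[0,0,0,0,3]]' >/dev/null; python3 st.py .16 && python3 -m jog '[[0,0,0,-5,3],[0,0,0,-5,3],[0,0,0,0,3]]'>/dev/null; python3 st.py .16 && python3 -m jog '[[0,0,0,-5,3],[0,0,0,-5,3],[0,0,0,0,3]]'>/dev/null; python3 st.py .16 && python3 -m jog '[[0,0,0,-5,3],[0,0,0,-5,3],[0,0,0,0,3]]'>/dev/null; python3 st.py .16 && python3 -m jog '[[0,0,0,-5,3],[0,0,0,-5,3],[0,0,0,0,3]]'>/dev/null; python3 st.py .16
```

```text
t15.8 pos [604.3  15.1  53.9] yrel 30.1 F [-0.9 -2.4  6.7] M [-0.45  0.2  -0.03] open 45.3 grip 40 j7 0.29
t16.1 pos [604.4  15.2  53.9] yrel 20.3 F [-0.6 -1.8  6.2] M [-0.46  0.01  0.2 ] open 45.6 grip 40 j7 0.15
t16.1 pos [604.4  15.2  53.9] yrel 20.3 F [-0.6 -1.8  6.2] M [-0.46  0.01  0.2 ] open 45.6 grip 40 j7 0.15
t16.1 pos [604.4  15.2  53.9] yrel 20.3 F [-0.6 -1.8  6.2] M [-0.46  0.01  0.2 ] open 45.6 grip 40 j7 0.15
t16.1 pos [604.4  15.2  53.9] yrel 20.3 F [-0.6 -1.8  6.2] M [-0.46  0.01  0.2 ] open 45.6 grip 40 j7 0.15
```

```bash
python3 -m jog '[[0,0,0,-2,3],[0,0,0,0,3]]' 60 >/dev/null; python3 st.py .35 && python3 -m jog '[[0,0,0,-2,3],[0,0,0,0,3]]'>/dev/null; python3 st.py .35 && python3 -m jog '[[0,0,0,-2,3],[0,0,0,0,3]]'>/dev/null; python3 st.py .35 && python3 -m jog '[[0,0,0,-2,3],[0,0,0,0,3]]'>/dev/null; python3 st.py .35
```

```text
t16.4 pos [604.5  15.1  53.9] yrel 18.5 F [-0.9 -2.9  5.7] M [-0.57  0.01  0.98] open 45.3 grip 60 j7 0.12
t16.4 pos [604.5  15.1  53.9] yrel 18.5 F [-0.9 -2.9  5.7] M [-0.57  0.01  0.98] open 45.3 grip 60 j7 0.12
t16.4 pos [604.5  15.1  53.9] yrel 18.5 F [-0.9 -2.9  5.7] M [-0.57  0.01  0.98] open 45.3 grip 60 j7 0.12
t16.4 pos [604.5  15.1  53.9] yrel 18.5 F [-0.9 -2.9  5.7] M [-0.57  0.01  0.98] open 45.3 grip 60 j7 0.12
```

```bash
python3 -m jog '[[0,0,0,0,3]]' >/dev/null; python3 st.py; python3 -m jog '[[0,0,0,-0.15,3],[0,0,0,0,3]]' >/dev/null; python3 st.py; python3 -m jog '[[0,0,0,0,3]]' >/dev/null; python3 st.py
```

```text
t16.4 pos [604.5  15.2  53.9] yrel 18.5 F [-0.4 -2.5  6.8] M [-0.54  0.05  0.93] open 45.3 grip 60 j7 0.12
t16.6 pos [604.5  15.2  53.9] yrel 18.4 F [-1.7 -2.3  6.4] M [-0.51  0.04  1.03] open 45.2 grip 60 j7 0.12
t16.8 pos [604.5  15.2  53.9] yrel 18.4 F [-0.7 -2.2  5.9] M [-0.6   0.05  0.98] open 45.4 grip 60 j7 0.12
```

About 1.0 N m held with almost no side force. Release, lift, and check the spanner.

```bash
python3 -m jog '[[0,0,0,0,5.5],[0,0,0,0,6.5],[0,0,0,0,6.5],[0,0,0,0,6.5],[0,0,3,0,6.5],[0,0,4,0,6.5],[0,0,5,0,6.5],[-4,0,3,0,6.5],[-5,0,0,0,6.5],[-5,0,0,0,6.5],[-5,0,0,0,6.5],[-4,0,0,0,6.5],[0,0,0,0,6.5],[0,0,0,0,6.5]]'
python3 - <<'E'
from h import *
grab('scene','scene7');grab('top','top7')
W=cloud(load('scene7')).reshape(-1,3)
C=np.array([603.5,15.5])-[0,1.8];a=np.radians(14.6);e=np.array([np.cos(a),np.sin(a)]);t=np.array([-e[1],e[0]])
d=W[:,:2]-C;u=d@e;v=d@t
m=(u>-115)&(u<-65)&(abs(v)<35)&(W[:,2]>84)&(W[:,2]<100);print('lug (press frame)',np.c_[u,v,W[:,2]][m].mean(0),m.sum())
m=(u>-165)&(u<-112)&(abs(v)<40)&(W[:,2]>64)&(W[:,2]<75);q=np.c_[u,v,W[:,2]][m];print('handle/pin',q.mean(0),q.min(0),q.max(0),m.sum())
r=lambda a,k:cv2.resize(a,None,fx=k,fy=k,interpolation=cv2.INTER_CUBIC)
cv2.imwrite('pics/fin.png',np.hstack([r(cv2.imread('pics/scene7.png')[160:260,190:290],4),r(cv2.imread('pics/top7.png')[105:205,200:300],4)]))
E
python3 st.py
```

```text
time_s: 18.15
ee_pos: [374.0, 14.9, 203.9]
tcp_rot: [0.001, 0.48, 0.877, -0.0]
ft_force: [0.6, 0.4, 0.6]
opening: 65.0
finger_force: 0.0
lug (press frame) [-82.84153018   4.50932593  92.83736475] 105
handle/pin [-134.23814211    9.72896825   69.44532042] [-157.96401281   -9.40151272   64.08661654] [-113.02001675   30.62311603   74.83600573] 109
t18.2 pos [375.2  15.3 203.8] yrel 18.0 F [ 0.4 -0.4  0.4] M [ 0.02 -0.13 -0.02] open 64.9 grip 0 j7 0.34
```

View pics/fin.png

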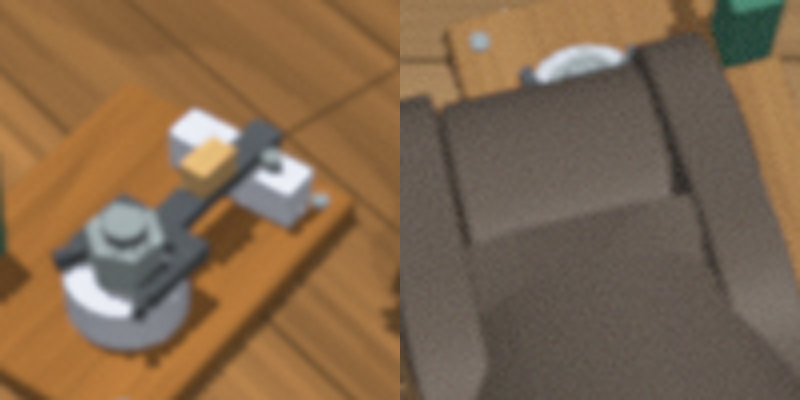

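The spanner lies flat on the lower nut, and its handle (crop (255,145)) rests against the pin (270,160) on the ledge. The robot is clear.

```bash
python3 -c "
from cell import close_job;print(close_job())"
```

```text
the job is handed in; nothing more can be done
None
```

I handed the job in at about 18 s: the spanner lies flat and home on the lower nut with its handle against the pin, and the jam nut was tightened to about 1.0 N m with the spanner released; I didn't measure how far the lower nut turned, and the handle moved only a few degrees.

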